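Plug the filter cartridge into the suction unit's quick coupling

TASK

Plug the white filter cartridge into the quick coupling on the grey suction unit: first push the coupling's steel sleeve back (down) until it catches and stays back by itself, then take the cartridge from its holder and press it gently, nose down, into the coupling until it is fully home and the sleeve springs forward (up) again and locks it. How high the coupling stands is not exactly known, so go by feel and force nothing: do not drive the sleeve hard into its end stop or the cartridge hard onto the coupling's mouth. Let go at the end and leave the cup, bottle, jar and slide box where they are, upright.

Things in the scene. Friction and masses are not known exactly. Their poses are not given: they have to be found in the camera images.
- station: Fixed grey suction unit, 150 x 120 x 55 mm high, a 12 mm higher grey strip with a gauge along its +x side (from x = +17 mm; gauge top at z = 74). Origin: centre of its underside, z up. The brass quick coupling stands on its top, mouth upwards, axis vertical at x = -30, y = 0 mm.
- station_port (a point): Nominal centre of the coupling's mouth, 122.5 mm above the desk. The true mouth lies on this vertical axis (true in x and y) but anywhere up to 7.5 mm higher or lower, and sleeve, catch and seat with it: find it by touch. Mouth: flat rim 36 mm outside, funnel 27 mm wide narrowing in 6 mm depth to a bore of 20.6 mm.
- sleeve (a joint): Steel sleeve round the coupling, reads 0 m when sprung forward (up), grows as it is pushed down, springy end stop from 0.0135 (20 N per mm), damaged past 0.015. When up: knurled barrel 44 mm across from 8 to 38 mm below the true mouth, then a flange 64 mm across, 8 mm thick, its flat top 38 mm below the mouth, good to press on. Takes 4 N to start and 6 to 12 N on the way (up to 15 N if pushed fast); once past 0.0107 a catch holds it there when let go.
- cartridge: Loose white filter cartridge, 100 mm tall, 0.12-0.2 kg, stands upright. Origin: centre of its nose tip, z up. Aluminium nose 19 mm across from z = 0 to 34 mm (chamfered tip, 13 mm thick locking groove at z = 16-24), collar 35 mm across at 34-40, round body 40 mm across at 40-95 (grip here), cap above. Home: its collar meets the coupling's mouth, nose tip 34 mm below the mouth.
- cartridge_collar (a point): Underside of the cartridge's collar, on its axis, 34 mm above the nose tip. With the sleeve back the nose slides in freely until 27 mm deep, meets a spring (2 to 4 N), trips the catch at about 32 mm (4 to 10 N in all), and the sleeve snaps up about 1 mm short of home; over 20 N may damage it. Let go, it lifts about 1.5 mm and stays locked. With the sleeve up it is blocked 12 mm deep.
- holder: Fixed grey block, 90 x 90 x 45 mm, origin at the centre of its underside, with a 23 mm upright hole in its middle in which the cartridge's nose stands, its collar resting on the block's top.
- specimen_cup: Bystander: white lidded specimen cup, 68 mm wide, 62 mm tall; origin centre of underside.
- reagent_bottle: Bystander: dark bottle, 48 mm wide, 105 mm tall; origin centre of underside.
- sample_jar: Bystander: amber jar, 44 mm wide, 60 mm tall; origin centre of underside.
- slide_box: Bystander: cardboard slide box, 80 x 36 x 26 mm; origin centre of underside.
Mind the look-alikes: they are no part of the job. What is shaped like the cartridge but purple is not meant.

How it is judged:
By the outcome, as a careful person would: the job done as asked, in the order asked, and still so for the second after the job is handed in, with the robot touching nothing.
It also fails if it takes over 67 s, if anything falls off the work surface, if the arm or the gripper's body presses on something with over 40 N, if the wrist force passes 120 N, or if a joint passes its speed limit or range.

ROBOT

A 6-joint arm with a two-finger parallel gripper is mounted at the origin on the work surface. World frame = base frame: x ahead of the robot, y to its left, z up, the work surface at z = 0. Lengths are in m, angles in rad, forces in N, time in s.
With the tool pointing down it reaches from about 0.35 to 0.775 m from the base axis. Payload 5.5 kg.
Tool frame: the origin (TCP) lies between the finger pads; the fingertips stand 19 mm ahead of it and the grasp point (between the pads) is the TCP (env.tcp_to_tips is the distance from the TCP to the fingertips, in m); z points along the fingers, y is the direction in which the jaws open and shut (so a half turn about z gives the same grasp; the last joint's range is limited). The gripper opens to 85 mm and grips with 20 to 120 N. Pads are 22 mm wide; open, the fingers measure 114 mm over their backs; the gripper's body (76 mm by 85 mm) begins 54 mm behind the grasp point. The pads swing forward as they close: fully open they stand 13 mm farther back than shut.
Start: joints at [1.17, 0.313, 0.046, 1.304, 0, 1.431], TCP at [0.148, 0.556, 0.25] pointing down, gripper open.
Joint ranges: [-2.76, 2.76], [-0.86, 1.69], [-1.03, 1.26], [-2.2, 2.34], [-1.47, 1.5], [-3.14, 3.14]. Speed limits (rad/s): [2.57, 2.57, 3.14, 3.14, 3.14, 3.14].

INTERFACE

Orientations are given as a unit quaternion [w, x, y, z].
In Python, from workcell import env, eyes, job gives the robot as it stands. The module is installed in compiled form; this text tells all that it offers.
- The arm moves only by the tool move_arm, never from a script. Its argument "commands" is a list of rows, each a list of 3 entries, a list of its own where there are three numbers: the shift along the world's x, y, z as a fraction of full scale, then the turn, a rotation vector about the world's x, y, z as a fraction of full scale, then the gripper command: -1 is shut, 1 is fully open, values between are in proportion. In form: [[[x, y, z], [wx, wy, wz], gripper], ...]. A call has 1 to 5 rows; each row shifts and turns the commanded pose from where the row before left it; what a row does not reach is not made up. Full scale, the value 1, is 0.04 m for a shift and 8 degrees for a turn. A row lasts 1/10 s, in which the tool goes at most 50 mm and 8.59 degrees, less where a joint would pass 70% of its speed; a pose out of reach is approached as far as the arm can. A call with a number of a shift or a turn outside -1 to 1 is refused whole. A call with a gripper value outside its range is refused whole. The fingers move at their own pace and stop on an object; "newtons" is the grip in N (left out, the last holds). Time passes only in rows, so rows that do not move let the fingers close. It gives the time, the measured TCP pose, the force and the opening at its end, in the units of the state.
- env.get_state(): the state, without advancing time (a new reading comes with each control period).
- eyes.read_camera(name): name is "scene" or "top"; returns a dict with "frame" (384x512x3 uint8, red, green, blue), "mtx" (3x3 intrinsics, pixels), "camera_from_world" (4x4, takes a point from world to camera coordinates). Camera axes: x right, y down, z forward; pixel columns grow to the right and rows downward; lengths in m; the calibration is good to about 2 mm. A picture is of the moment at which its call begins. There is no depth.
- job.hand_in(): hands the job in, once; it reports no verdict.
The state is a dict: "clock": time; "joint_pos": joint angles; "qvel": joint speeds; "tau": joint torques, N m; "tcp_pos": TCP position; "orientation": TCP orientation; "wrist_force": force on the tool from outside, world axes, zero at the start; "ft_torque": the same for the moment, N m; "finger_gap": finger opening in m.
Only numpy, scipy, OpenCV 4.12 (cv2) and the standard library are available. Lean on these libraries where they do the work, as an engineer would, in place of code of your own. Each camera call takes 0.05 s, during which the arm holds its last target.

## Working session

There is one attempt and no reset: what is moved stays moved. The work goes in short steps, Python scripts to look and compute and a tool call to move; the robot and the scene stay as the last step left them, time stands still between calls to the robot, and variables do not carry over. Pictures are saved under pics/ and viewed, and the job is handed in when it is done.

Besides the shell and the picture viewer there is one more tool, called after "Call:" by a JSON object that holds its "method" and its "body", one argument or row to a line. move_arm: Moves the arm, as the interface text tells. Its arguments: {"type":"object","properties":{"commands":{"type":"array","items":{"type":"array"}},"newtons":{"type":"number"}},"required":["commands"]}

```bash
mkdir -p pics; python3 - <<'E'
from workcell import env, eyes, job
import cv2,numpy as np,json
for n in ("scene","top"):
    r=eyes.read_camera(n); cv2.imwrite(f"pics/{n}0.png",r["frame"][:,:,::-1])
    np.savez(f"{n}0.npz",**r); print(n,r["mtx"].tolist(),np.round(r["camera_from_world"],4).tolist())
print(env.get_state(), env.tcp_to_tips)
E
```

```text
scene [[366.7577083708767, 0.0, 254.75010216626444], [0.0, 366.7577083708767, 192.21109668577003], [0.0, 0.0, 1.0]] [[-0.4433, 0.896, -0.0237, 0.2583], [0.4963, 0.2234, -0.8389, -0.2], [-0.7464, -0.3837, -0.5438, 1.2884], [0.0, 0.0, 0.0, 1.0]]
top [[388.4695970936929, 0.0, 257.0089702000827], [0.0, 388.4695970936929, 188.05197430368443], [0.0, 0.0, 1.0]] [[-0.0137, -0.9998, 0.0158, -0.0156], [-0.9954, 0.0121, -0.0954, 0.5606], [0.0952, -0.0171, -0.9953, 0.8764], [0.0, 0.0, 0.0, 1.0]]
{'clock': 0.1, 'joint_pos': array([ 1.17042762e+00,  3.13940204e-01,  4.50964087e-02,  1.30358648e+00,
       -4.10347383e-05,  1.43120394e+00]), 'qvel': array([ 0.0004174 , -0.00024067,  0.00391077, -0.00017146, -0.00063078,
       -0.00139082]), 'tau': array([ 2.79338688e-03, -4.81727636e+01,  2.99241525e+01,  1.28118342e-02,
       -1.04030428e-04,  2.31084869e-05]), 'tcp_pos': array([0.1481044 , 0.55516606, 0.24949109]), 'orientation': array([-1.98123717e-04,  1.30018960e-01,  9.91511171e-01, -7.92854151e-04]), 'wrist_force': array([-0.14248215,  0.42579982, -0.45472148]), 'ft_torque': array([-0.03314642, -0.00840218, -0.01575329]), 'finger_gap': 0.08537766432136032} 0.019
```

View pics/scene0.png

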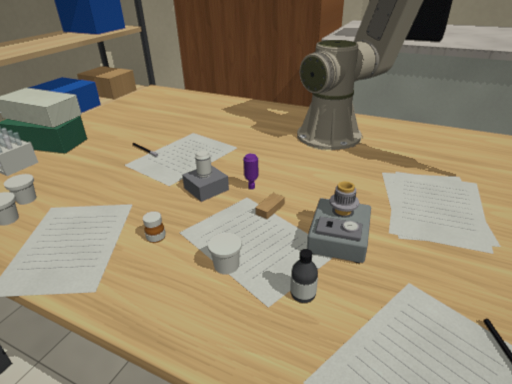

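View pics/top0.png

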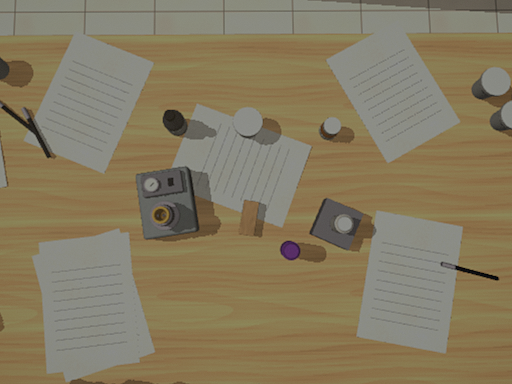

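```bash
cat > h.py <<'E'
import numpy as np,cv2
def load(n):
    d=np.load(n); return d["frame"],d["mtx"],d["camera_from_world"]
def ray(K,T,uv):
    d=T[:3,:3].T@np.linalg.inv(K)@np.array([uv[0],uv[1],1.]); c=-T[:3,:3].T@T[:3,3]; return c,d
def onz(K,T,uv,z):
    c,d=ray(K,T,uv); return c+d*(z-c[2])/d[2]
def proj(K,T,p):
    q=T[:3,:3]@np.array(p)+T[:3,3]; q=K@q; return q[:2]/q[2]
E
python3 - <<'E'
from h import *
f,K,T=load("top0.npz")
def crop(f,x0,y0,w,h,s): return cv2.resize(f[y0:y0+h,x0:x0+w,::-1],None,fx=s,fy=s,interpolation=cv2.INTER_CUBIC)
a=crop(f,120,150,95,100,4); b=crop(f,265,180,95,100,4); cv2.imwrite("pics/topc.png",np.hstack([a,b]))
f,K,T=load("scene0.npz")
a=crop(f,170,140,100,100,4); b=crop(f,295,170,100,100,4); cv2.imwrite("pics/scenec.png",np.hstack([a,b]))
E
```

```text
(no output)
```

View pics/topc.png

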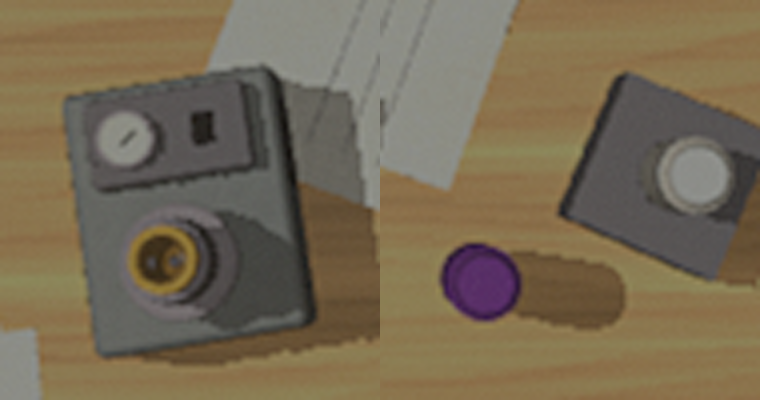

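View pics/scenec.png

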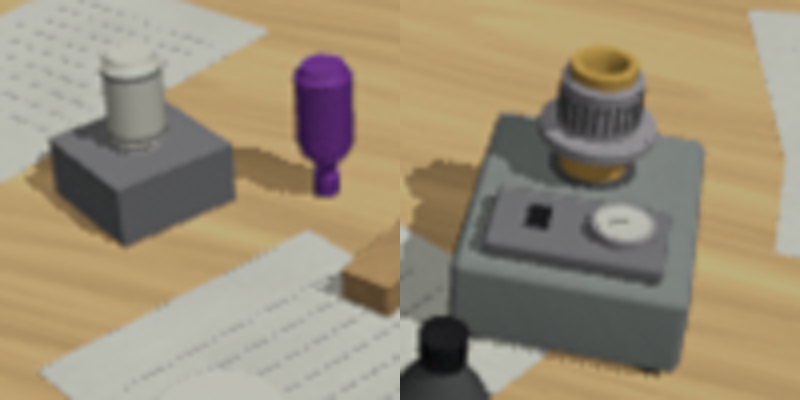

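```bash
python3 - <<'E'
from h import *
ft,Kt,Tt=load("top0.npz"); fs,Ks,Ts=load("scene0.npz")
def comp(f,m,box):
    x0,y0,x1,y1=box; M=np.zeros(f.shape[:2],np.uint8); M[y0:y1,x0:x1]=m[y0:y1,x0:x1]
    M=M.astype(np.uint8)*255
    c,_=cv2.findContours(M,cv2.RETR_EXTERNAL,cv2.CHAIN_APPROX_NONE); c=max(c,key=cv2.contourArea)
    return c
def hsv(f): return cv2.cvtColor(f,cv2.COLOR_RGB2HSV)
h=hsv(ft); 
for p in [(160,207),(155,215),(344,224),(335,225),(350,224),(344,217),(195,225),(170,215)]: print(p,ft[p[1],p[0]],h[p[1],p[0]])
m=(h[...,1]>110)&(h[...,0]<35)
c=comp(ft,m,(148,203,175,228)); e=cv2.fitEllipse(cv2.convexHull(c)); print("mouth top",e)
et=e
h2=hsv(fs); m=(h2[...,1]>110)&(h2[...,0]<35)
c=comp(fs,m,(333,178,358,194)); e=cv2.fitEllipse(cv2.convexHull(c)); print("mouth scene",e,cv2.boundingRect(c)); es=e
# triangulate
def tri(u,v):
    c1,d1=ray(Kt,Tt,u); c2,d2=ray(Ks,Ts,v)
    A=np.stack([d1,-d2],1); s=np.linalg.lstsq(A,c2-c1,rcond=None)[0]; p,q=c1+d1*s[0],c2+d2*s[1]; return (p+q)/2,np.linalg.norm(p-q)
print(tri(et[0],es[0]))
for z in(.115,.1225,.13): print(z,onz(Kt,Tt,et[0],z),onz(Ks,Ts,es[0],z))
# cap
m=(ft.min(2)>125)
c=comp(ft,m,(333,213,356,236)); e=cv2.fitEllipse(cv2.convexHull(c)); print("cap top",e,onz(Kt,Tt,e[0],.111))
# station corners by hand
for uv in [(136+0,174.5),(186.5,166.5),(197,229.5),(145,238.5)]: print(np.round(onz(Kt,Tt,uv,.055),4))
for n,uv in [("h1",(421.5-95+0-0,198)),]: pass
# holder corners in topc: crop x -380 /4+265
for x,y in [(625,73),(715,278),(560,213)]: print("holder",np.round(onz(Kt,Tt,((x-380)/4+265,y/4+180),.045),4))
E
```

```text
(160, 207) [147 120  55] [ 21 160 147]
(155, 215) [61 45 24] [ 17 155  61]
(344, 224) [139 140 137] [ 40   5 140]
(335, 225) [130 128 119] [ 25  22 130]
(350, 224) [143 144 140] [ 38   7 144]
(344, 217) [134 134 130] [ 30   8 134]
(195, 225) [63 61 58] [18 20 63]
(170, 215) [70 63 61] [ 7 33 70]
mouth top ((160.46087646484375, 214.46017456054688), (16.591861724853516, 17.317533493041992), 86.88296508789062)
mouth scene ((345.68646240234375, 186.2950439453125), (11.21905517578125, 17.572126388549805), 99.70733642578125) (337, 181, 18, 12)
(array([0.49920719, 0.17859503, 0.11957913]), np.float64(0.00040465047075945697))
0.115 [0.49928756 0.17985022 0.115     ] [0.49195385 0.17700954 0.115     ]
0.1225 [0.49905693 0.17811827 0.1225    ] [0.50404464 0.17931916 0.1225    ]
0.13 [0.4988263  0.17638633 0.13      ] [0.51613544 0.18162879 0.13      ]
cap top ((344.3145446777344, 223.3524169921875), (12.994152069091797, 13.54638957977295), 128.40338134765625) [ 0.47570793 -0.20348848  0.111     ]
[0.5916 0.2494 0.055 ]
[0.6085 0.1362 0.055 ]
[0.4667 0.1124 0.055 ]
[0.4484 0.2273 0.055 ]
holder [ 0.5333 -0.18    0.045 ]
holder [ 0.417  -0.2273  0.045 ]
holder [ 0.4546 -0.1408  0.045 ]
```

Choice: the candidates for the cartridge are the white one standing in the grey holder (scene 204,165 / top 344,224) and the purple one (scene 251,170 / top 290,250). The white lidded pots at (225,252), (20,190) and (154,226) in the scene view are other things. I choose the white one in the holder, and the crop confirms it. The coupling mouth is at top (160,214), scene (346,186).

Call:
{"method": "move_arm", "body": {
  "commands": [
    [[0.5, -0.5, 0], [0, 0, 0.6], 0.22],
    [[0.73, -0.79, 0], [0, 0, 0.6], 0.22],
    [[0.73, -0.79, 0], [0, 0, 0.6], 0.22],
    [[0.73, -0.79, 0], [0, 0, 0.6], 0.22],
    [[0.73, -0.79, 0], [0, 0, 0.6], 0.22]
  ]
}}

```text
clock: 0.6
tcp_pos: [0.2857, 0.4077, 0.2499]
orientation: [-0.0, -0.081, 0.997, -0.0]
wrist_force: [0.5, 0.6, 0.6]
finger_gap: 0.0517
```

Call:
{"method": "move_arm", "body": {
  "commands": [
    [[0.73, -0.79, 0], [0, 0, 0], 0.22],
    [[0.73, -0.79, 0], [0, 0, 0], 0.22],
    [[0.73, -0.79, 0], [0, 0, 0], 0.22],
    [[0.73, -0.79, 0], [0, 0, 0], 0.22],
    [[0.73, -0.79, 0], [0, 0, 0], 0.22]
  ]
}}

```text
clock: 1.1
tcp_pos: [0.4318, 0.2496, 0.2501]
orientation: [-0.0, -0.079, 0.997, 0.0]
wrist_force: [0.5, 1.4, 0.1]
finger_gap: 0.052
```

Call:
{"method": "move_arm", "body": {
  "commands": [
    [[0.73, -0.79, -0.5], [0, 0, 0], 0.22],
    [[0.73, -0.79, -0.5], [0, 0, 0], 0.22],
    [[0.25, -0.25, -0.2], [0, 0, 0], 0.22],
    [[0, 0, 0], [0, 0, 0], 0.22]
  ]
}}

```text
clock: 1.5
tcp_pos: [0.4996, 0.1763, 0.2003]
orientation: [-0.002, -0.077, 0.997, -0.0]
wrist_force: [-0.4, 0.1, -0.1]
finger_gap: 0.0521
```

```bash
python3 - <<'E'
from workcell import env, eyes, job
from h import *
im=[]
for n,(x,y) in (("scene",(300,110)),("top",(110,160))):
    r=eyes.read_camera(n); np.savez(f"{n}1.npz",**r)
    f=r["frame"]; print(n, proj(r["mtx"],r["camera_from_world"],env.get_state()["tcp_pos"]))
    im.append(cv2.resize(f[y:y+100,x:x+100,::-1],None,fx=4,fy=4,interpolation=cv2.INTER_CUBIC))
cv2.imwrite("pics/g1.png",np.hstack(im)); s=env.get_state(); print(s["joint_pos"],s["tcp_pos"])
E
```

```text
scene [349.75447445 151.67288003]
top [150.44258286 213.40333166]
[ 1.91219796e-01  2.46465229e-01 -1.63445095e-01  1.16241578e+00
  6.63976701e-04  3.34259425e-02] [0.49880768 0.1782371  0.20212901]
```

View pics/g1.png

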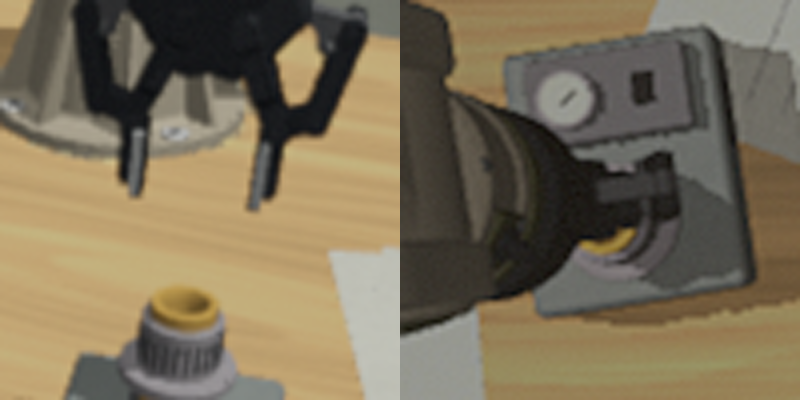

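```bash
python3 - <<'E'
from workcell import env, eyes, job
from h import *
f,K,T=load("scene1.npz")
s=env.get_state(); p=s["tcp_pos"];print(p, s["wrist_force"], s["clock"])
for z in (.178,.183,.188): print(z,proj(K,T,[p[0],p[1],z]))
E
```

```text
[0.49880768 0.1782371  0.20212901] [-0.5376358   0.41873483 -0.54290759] 1.6
0.178 [348.83609374 161.96539417]
0.183 [349.1199508  159.79953851]
0.188 [349.40587838 157.61788455]
```

Call:
{"method": "move_arm", "body": {
  "commands": [
    [[0, 0, -0.5], [0, 0, 0], 0.22],
    [[0, 0, -0.5], [0, 0, 0], 0.22],
    [[0, 0, -0.5], [0, 0, 0], 0.22],
    [[0, 0, -0.5], [0, 0, 0], 0.22],
    [[0, 0, 0], [0, 0, 0], 0.22]
  ]
}}

```text
clock: 2.1
tcp_pos: [0.4968, 0.1792, 0.1208]
orientation: [-0.002, -0.08, 0.997, -0.0]
wrist_force: [-1.3, -0.5, 0.5]
finger_gap: 0.052
```

Call:
{"method": "move_arm", "body": {
  "commands": [
    [[0, 0, -0.05], [0, 0, 0], 0.22],
    [[0, 0, -0.05], [0, 0, 0], 0.22],
    [[0, 0, -0.05], [0, 0, 0], 0.22]
  ]
}}

```text
clock: 2.4
tcp_pos: [0.5002, 0.1785, 0.1175]
orientation: [0.001, -0.079, 0.997, 0.0]
wrist_force: [0.4, 0.2, 0.1]
finger_gap: 0.0522
```

Call:
{"method": "move_arm", "body": {
  "commands": [
    [[0, 0, -0.025], [0, 0, 0], 0.22],
    [[0, 0, -0.025], [0, 0, 0], 0.22],
    [[0, 0, -0.025], [0, 0, 0], 0.22]
  ]
}}

```text
clock: 2.7
tcp_pos: [0.4996, 0.1779, 0.1134]
orientation: [0.0, -0.079, 0.997, 0.0]
wrist_force: [-0.8, 0.5, -0.1]
finger_gap: 0.0521
```

Call:
{"method": "move_arm", "body": {
  "commands": [
    [[0, 0, -0.025], [0, 0, 0], 0.22],
    [[0, 0, -0.025], [0, 0, 0], 0.22]
  ]
}}

```text
clock: 2.9
tcp_pos: [0.4995, 0.1779, 0.1112]
orientation: [-0.0, -0.079, 0.997, 0.0]
wrist_force: [-0.4, -0.5, 0.4]
finger_gap: 0.0522
```

Call:
{"method": "move_arm", "body": {
  "commands": [
    [[0, 0, -0.025], [0, 0, 0], 0.22],
    [[0, 0, -0.025], [0, 0, 0], 0.22]
  ]
}}

```text
clock: 3.1
tcp_pos: [0.4994, 0.178, 0.1092]
orientation: [-0.0, -0.079, 0.997, 0.0]
wrist_force: [1.0, 1.1, -0.0]
finger_gap: 0.0521
```

Nothing touched yet (tips about 0.090). Continue.

Call:
{"method": "move_arm", "body": {
  "commands": [
    [[0, 0, -0.025], [0, 0, 0], 0.22],
    [[0, 0, -0.025], [0, 0, 0], 0.22]
  ]
}}

```text
clock: 3.3
tcp_pos: [0.4995, 0.178, 0.1072]
orientation: [0.0, -0.079, 0.997, 0.0]
wrist_force: [-0.5, 0.1, -0.1]
finger_gap: 0.0523
```

Call:
{"method": "move_arm", "body": {
  "commands": [
    [[0, 0, -0.025], [0, 0, 0], 0.22],
    [[0, 0, -0.025], [0, 0, 0], 0.22]
  ]
}}

```text
clock: 3.5
tcp_pos: [0.4995, 0.178, 0.1053]
orientation: [0.0, -0.079, 0.997, 0.0]
wrist_force: [0.1, -0.3, 0.7]
finger_gap: 0.0521
```

Call:
{"method": "move_arm", "body": {
  "commands": [
    [[0, 0, -0.025], [0, 0, 0], 0.22],
    [[0, 0, -0.025], [0, 0, 0], 0.22]
  ]
}}

```text
clock: 3.7
tcp_pos: [0.4995, 0.178, 0.1032]
orientation: [-0.0, -0.079, 0.997, 0.0]
wrist_force: [-0.4, -0.7, -0.4]
finger_gap: 0.0522
```

Call:
{"method": "move_arm", "body": {
  "commands": [
    [[0, 0, -0.025], [0, 0, 0], 0.22],
    [[0, 0, -0.025], [0, 0, 0], 0.22]
  ]
}}

```text
clock: 3.9
tcp_pos: [0.4995, 0.178, 0.1012]
orientation: [-0.0, -0.079, 0.997, 0.0]
wrist_force: [0.7, 0.2, 0.5]
finger_gap: 0.0524
```

Call:
{"method": "move_arm", "body": {
  "commands": [
    [[0, 0, -0.025], [0, 0, 0], 0.22],
    [[0, 0, -0.025], [0, 0, 0], 0.22]
  ]
}}

```text
clock: 4.1
tcp_pos: [0.4995, 0.178, 0.0995]
orientation: [0.0, -0.079, 0.997, 0.0]
wrist_force: [-1.7, 0.1, 3.9]
finger_gap: 0.0521
```

Call:
{"method": "move_arm", "body": {
  "commands": [
    [[0, 0, -0.025], [0, 0, 0], 0.22],
    [[0, 0, -0.025], [0, 0, 0], 0.22]
  ]
}}

```text
clock: 4.3
tcp_pos: [0.4995, 0.178, 0.0979]
orientation: [0.0, -0.079, 0.997, 0.0]
wrist_force: [-2.6, -0.9, 7.3]
finger_gap: 0.0521
```

Call:
{"method": "move_arm", "body": {
  "commands": [
    [[0, 0, -0.025], [0, 0, 0], 0.22],
    [[0, 0, -0.025], [0, 0, 0], 0.22]
  ]
}}

```text
clock: 4.5
tcp_pos: [0.4996, 0.178, 0.0961]
orientation: [0.0, -0.079, 0.997, 0.0]
wrist_force: [-2.9, -1.4, 8.4]
finger_gap: 0.0519
```

Call:
{"method": "move_arm", "body": {
  "commands": [
    [[0, 0, -0.025], [0, 0, 0], 0.22],
    [[0, 0, -0.025], [0, 0, 0], 0.22]
  ]
}}

```text
clock: 4.7
tcp_pos: [0.4996, 0.178, 0.0943]
orientation: [0.0, -0.079, 0.997, 0.0]
wrist_force: [0.5, -0.8, 3.2]
finger_gap: 0.0522
```

Call:
{"method": "move_arm", "body": {
  "commands": [
    [[0, 0, -0.025], [0, 0, 0], 0.22],
    [[0, 0, -0.025], [0, 0, 0], 0.22]
  ]
}}

```text
clock: 4.9
tcp_pos: [0.4996, 0.178, 0.0921]
orientation: [0.0, -0.079, 0.997, 0.0]
wrist_force: [-2.4, 0.1, 7.1]
finger_gap: 0.0523
```

Call:
{"method": "move_arm", "body": {
  "commands": [
    [[0, 0, -0.025], [0, 0, 0], 0.22],
    [[0, 0, 0], [0, 0, 0], 0.22]
  ]
}}

```text
clock: 5.1
tcp_pos: [0.4996, 0.178, 0.0909]
orientation: [0.0, -0.079, 0.997, 0.0]
wrist_force: [-1.5, -0.6, 5.7]
finger_gap: 0.0522
```

Call:
{"method": "move_arm", "body": {
  "commands": [
    [[0, 0, -0.025], [0, 0, 0], 0.22],
    [[0, 0, 0], [0, 0, 0], 0.22]
  ]
}}

```text
clock: 5.3
tcp_pos: [0.4995, 0.178, 0.0897]
orientation: [0.0, -0.079, 0.997, 0.0]
wrist_force: [-0.6, -0.8, 4.3]
finger_gap: 0.0522
```

Call:
{"method": "move_arm", "body": {
  "commands": [
    [[0, 0, -0.025], [0, 0, 0], 0.22],
    [[0, 0, 0], [0, 0, 0], 0.22]
  ]
}}

```text
clock: 5.5
tcp_pos: [0.4995, 0.178, 0.0886]
orientation: [0.0, -0.079, 0.997, 0.0]
wrist_force: [-0.8, -1.1, 5.3]
finger_gap: 0.0519
```

```bash
cat > pic.py <<'E'
import sys
from workcell import env, eyes, job
from h import *
def shot(tag,sc=(300,110),tp=(110,160)):
    im=[]
    for n,(x,y) in (("scene",sc),("top",tp)):
        r=eyes.read_camera(n); np.savez(f"{n}{tag}.npz",**r); f=r["frame"]
        im.append(cv2.resize(f[y:y+100,x:x+100,::-1],None,fx=4,fy=4,interpolation=cv2.INTER_CUBIC))
    cv2.imwrite(f"pics/g{tag}.png",np.hstack(im)); s=env.get_state(); print(s["tcp_pos"],s["wrist_force"],s["clock"])
E
python3 -c "
from pic import *
shot('2',(295,140))"
```

```text
[0.49954084 0.17799577 0.0885883 ] [-1.73848347 -0.62217621  5.37527871] 5.6
```

View pics/g2.png

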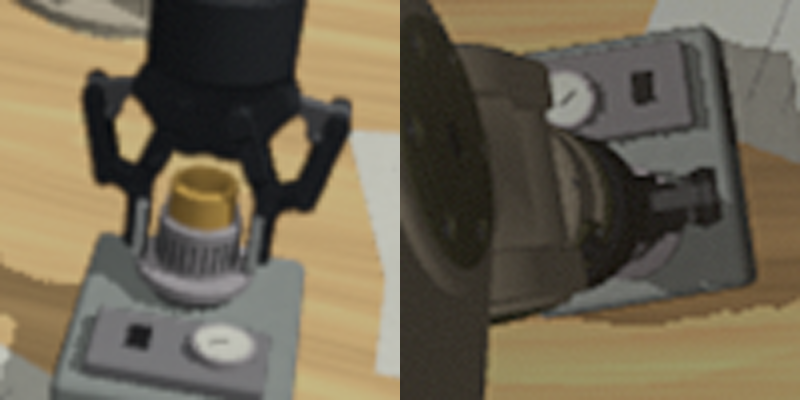

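Call:
{"method": "move_arm", "body": {
  "commands": [
    [[0, 0, -0.0125], [0, 0, 0], 0.22],
    [[0, 0, 0], [0, 0, 0], 0.22]
  ]
}}

```text
clock: 5.8
tcp_pos: [0.4995, 0.178, 0.0881]
orientation: [0.0, -0.079, 0.997, 0.0]
wrist_force: [-1.2, -1.3, 5.0]
finger_gap: 0.0521
```

Call:
{"method": "move_arm", "body": {
  "commands": [
    [[0, 0, -0.0125], [0, 0, 0], 0.22],
    [[0, 0, 0], [0, 0, 0], 0.22]
  ]
}}

```text
clock: 6.0
tcp_pos: [0.4996, 0.178, 0.0876]
orientation: [0.0, -0.079, 0.997, 0.0]
wrist_force: [-1.1, -0.8, 5.9]
finger_gap: 0.0519
```

Call:
{"method": "move_arm", "body": {
  "commands": [
    [[0, 0, -0.0125], [0, 0, 0], 0.22],
    [[0, 0, 0], [0, 0, 0], 0.22]
  ]
}}

```text
clock: 6.2
tcp_pos: [0.4995, 0.178, 0.0871]
orientation: [0.0, -0.079, 0.997, 0.0]
wrist_force: [-1.7, -0.4, 5.6]
finger_gap: 0.0521
```

Call:
{"method": "move_arm", "body": {
  "commands": [
    [[0, 0, 0.05], [0, 0, 0], 0.22],
    [[0, 0, 0], [0, 0, 0], 0.22]
  ]
}}

```text
clock: 6.4
tcp_pos: [0.4996, 0.178, 0.0893]
orientation: [0.0, -0.079, 0.997, 0.0]
wrist_force: [-0.9, 0.0, 5.4]
finger_gap: 0.052
```

Call:
{"method": "move_arm", "body": {
  "commands": [
    [[0, 0, 0.05], [0, 0, 0], 0.22],
    [[0, 0, 0.2], [0, 0, 0], 0.22],
    [[0, 0, 0.5], [0, 0, 0], 0.22],
    [[0, 0, 0.5], [0, 0, 0], 0.22],
    [[0, 0, 0.5], [0, 0, 0], 0.22]
  ]
}}

```text
clock: 6.9
tcp_pos: [0.4994, 0.178, 0.1596]
orientation: [-0.0, -0.079, 0.997, 0.0]
wrist_force: [0.4, 0.3, -0.7]
finger_gap: 0.0521
```

```bash
python3 -c "
from pic import *
shot('3',(295,140))"
```

```text
[0.50143515 0.17839705 0.16177297] [0.42702899 0.80897401 0.32684158] 7.0
```

View pics/g3.png

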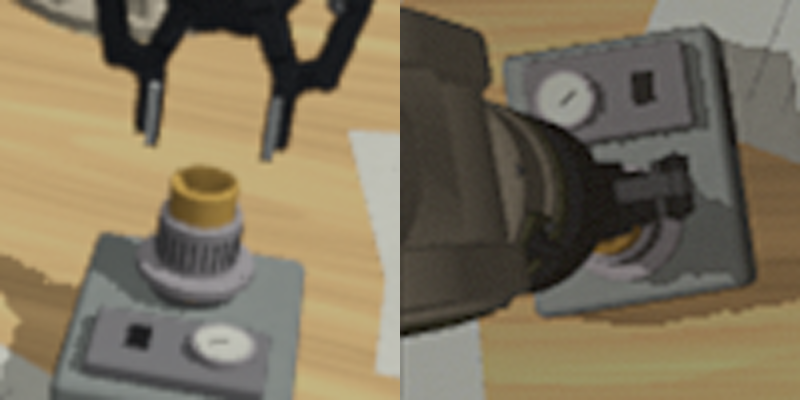

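Call:
{"method": "move_arm", "body": {
  "commands": [
    [[0, 0, 0.5], [0, 0, 0], 0.6],
    [[-0.06, -0.5, 0.5], [0, 0, 0], 0.6],
    [[-0.06, -0.95, 0], [0, 0, 0], 0.6],
    [[-0.06, -0.95, 0], [0, 0, 0], 0.6],
    [[-0.06, -0.95, 0], [0, 0, 0], 0.6]
  ]
}}

```text
clock: 7.5
tcp_pos: [0.4894, 0.0429, 0.1982]
orientation: [-0.0, -0.079, 0.997, 0.0]
wrist_force: [0.3, -0.4, -0.1]
finger_gap: 0.0686
```

Call:
{"method": "move_arm", "body": {
  "commands": [
    [[-0.06, -0.95, 0], [0, 0, 0], 0.6],
    [[-0.06, -0.95, 0], [0, 0, 0], 0.6],
    [[-0.06, -0.95, 0], [0, 0, 0], 0.6],
    [[-0.06, -0.95, 0], [0, 0, 0], 0.6],
    [[-0.06, -0.95, 0], [0, 0, 0], 0.6]
  ]
}}

```text
clock: 8.0
tcp_pos: [0.4773, -0.1474, 0.1981]
orientation: [-0.0, -0.079, 0.997, 0.0]
wrist_force: [0.5, -0.5, 0.6]
finger_gap: 0.0684
```

Call:
{"method": "move_arm", "body": {
  "commands": [
    [[-0.06, -0.95, -0.25], [0, 0, 0], 0.6],
    [[0, -0.49, -0.25], [0, 0, 0], 0.6],
    [[0, 0, 0], [0, 0, 0], 0.6]
  ]
}}

```text
clock: 8.3
tcp_pos: [0.4745, -0.2057, 0.1766]
orientation: [-0.001, -0.077, 0.997, 0.001]
wrist_force: [0.4, -0.1, 0.1]
finger_gap: 0.0681
```

```bash
python3 -c "
from pic import *
shot('4',(160,100),(290,170))
f,K,T=load('scene4.npz')
s=env.get_state()['tcp_pos']
print(proj(K,T,[s[0],s[1],s[2]-.019]),proj(K,T,[.4755,-.2036,.111]))"
```

```text
[ 0.47481838 -0.20342444  0.17792207] [0.6751441  0.94282526 0.23649302] 8.4
[199.97410764 135.51287806] [201.70963156 152.65415833]
```

View pics/g4.png

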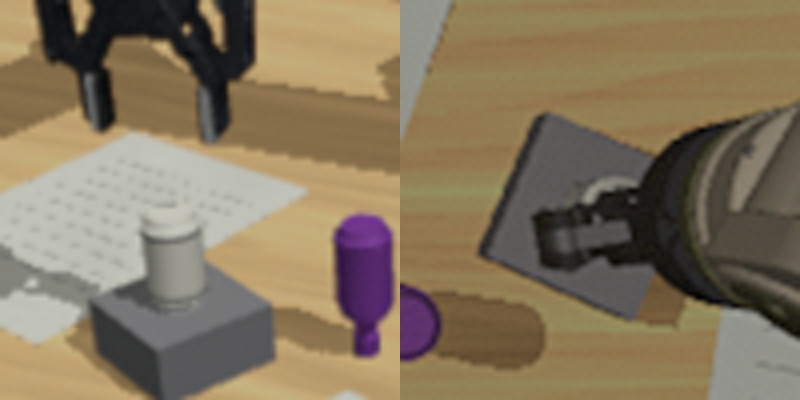

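Call:
{"method": "move_arm", "body": {
  "commands": [
    [[0, 0, -0.6], [0, 0, 0], 0.6],
    [[0, 0, -0.6], [0, 0, 0], 0.6],
    [[0, 0, -0.6], [0, 0, 0], 0.6],
    [[0, 0, -0.5], [0, 0, 0], 0.6],
    [[0, 0, 0], [0, 0, 0], 0.6]
  ]
}}

```text
clock: 8.9
tcp_pos: [0.4738, -0.201, 0.0846]
orientation: [-0.002, -0.08, 0.997, 0.002]
wrist_force: [0.5, -0.2, -0.1]
finger_gap: 0.0686
```

Call:
{"method": "move_arm", "body": {
  "commands": [
    [[0, 0, 0], [0, 0, 0], 0.2],
    [[0, 0, 0], [0, 0, 0], 0],
    [[0, 0, 0], [0, 0, 0], -0.2],
    [[0, 0, 0], [0, 0, 0], -0.4],
    [[0, 0, 0], [0, 0, 0], -0.4]
  ],
  "newtons": 40
}}

```text
clock: 9.4
tcp_pos: [0.4766, -0.2038, 0.0884]
orientation: [0.001, -0.079, 0.997, -0.0]
wrist_force: [0.4, 2.5, 7.3]
finger_gap: 0.039
```

Call:
{"method": "move_arm", "body": {
  "commands": [
    [[0, 0, 0], [0, 0, 0], -0.5],
    [[0, 0, 0], [0, 0, 0], -0.5]
  ]
}}

```text
clock: 9.6
tcp_pos: [0.4765, -0.2037, 0.0884]
orientation: [0.001, -0.079, 0.997, -0.0]
wrist_force: [0.1, 2.0, 7.2]
finger_gap: 0.0392
```

Call:
{"method": "move_arm", "body": {
  "commands": [
    [[0, 0, 0.1], [0, 0, 0], -0.5],
    [[0, 0, 0.3], [0, 0, 0], -0.5],
    [[0, 0, 0.5], [0, 0, 0], -0.5],
    [[0, 0, 0.7], [0, 0, 0], -0.5],
    [[0, 0, 0.7], [0, 0, 0], -0.5]
  ]
}}

```text
clock: 10.1
tcp_pos: [0.475, -0.2035, 0.1802]
orientation: [-0.0, -0.079, 0.997, 0.0]
wrist_force: [0.1, -0.0, -1.8]
finger_gap: 0.0398
```

Call:
{"method": "move_arm", "body": {
  "commands": [
    [[0, 0, 0.7], [0, 0, 0], -0.5],
    [[0, 0, 0.7], [0, 0, 0], -0.5],
    [[0, 0, 0], [0, 0, 0], -0.5]
  ]
}}

```text
clock: 10.4
tcp_pos: [0.4773, -0.2049, 0.2396]
orientation: [0.003, -0.079, 0.997, -0.002]
wrist_force: [0.6, -0.7, -1.3]
finger_gap: 0.0392
```

```bash
python3 -c "
from pic import *
shot('5',(160,60),(290,170))
f,K,T=load('scene5.npz')
s=env.get_state()['tcp_pos']
print(proj(K,T,[s[0],s[1],s[2]-.0774]))
s=env.get_state();print(s['orientation'],s['ft_torque'],s['finger_gap'])"
```

```text
[ 0.47568484 -0.20387728  0.23546548] [ 0.25768457 -0.26133771 -1.61468994] 10.5
[199.66875066 135.92746276]
[ 6.09771885e-04 -7.88685856e-02  9.96884719e-01 -4.80576334e-04] [-0.01496648  0.03346869 -0.01274473] 0.03911250462129151
```

View pics/g5.png

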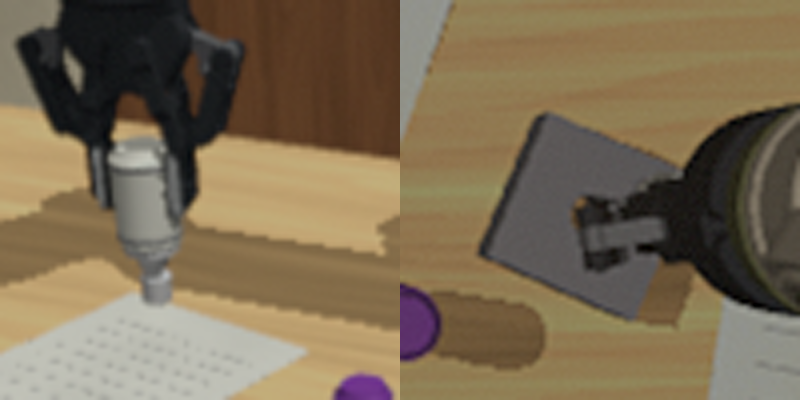

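```bash
python3 -c "
from h import *
f,K,T=load('scene5.npz')
s=[.4757,-.2039,.2365]
for dz in (.0226,-.03,-.0374,-.0574,-.0774): print(dz,(proj(K,T,[s[0],s[1],s[2]+dz])-[160,60])*4)
cv2.imwrite('pics/z5.png',cv2.resize(f[80:145,175:220,::-1],None,fx=9,fy=9,interpolation=cv2.INTER_CUBIC))"
```

```text
0.0226 [140.69480383 146.70517297]
-0.03 [150.30637201 230.83967979]
-0.0374 [151.60972965 242.24857268]
-0.0574 [155.07490613 272.58086694]
-0.0774 [158.45860516 302.19995139]
```

View pics/z5.png

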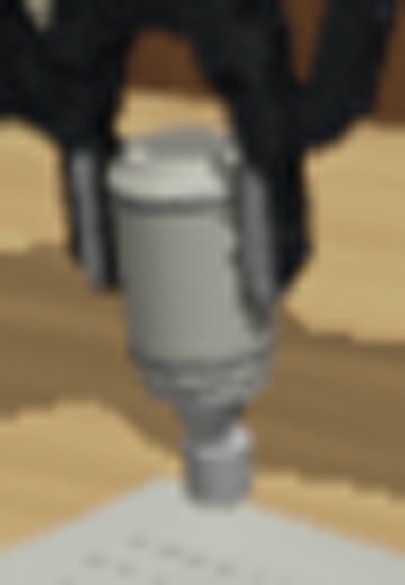

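Call:
{"method": "move_arm", "body": {
  "commands": [
    [[0.06, 0.5, 0], [0, 0, 0], -0.5],
    [[0.06, 0.9, 0], [0, 0, 0], -0.5],
    [[0.06, 0.95, 0], [0, 0, 0], -0.5],
    [[0.06, 0.95, 0], [0, 0, 0], -0.5],
    [[0.06, 0.95, 0], [0, 0, 0], -0.5]
  ]
}}

```text
clock: 11.0
tcp_pos: [0.4863, -0.0321, 0.233]
orientation: [-0.002, -0.079, 0.997, 0.001]
wrist_force: [1.5, 1.1, -0.6]
finger_gap: 0.0391
```

Call:
{"method": "move_arm", "body": {
  "commands": [
    [[0.06, 0.95, 0], [0, 0, 0], -0.5],
    [[0.06, 0.95, 0], [0, 0, 0], -0.5],
    [[0.06, 0.95, 0], [0, 0, 0], -0.5],
    [[0.06, 0.95, 0], [0, 0, 0], -0.5],
    [[0.06, 0.95, 0], [0, 0, 0], -0.5]
  ]
}}

```text
clock: 11.5
tcp_pos: [0.4983, 0.1577, 0.233]
orientation: [-0.002, -0.079, 0.997, -0.0]
wrist_force: [1.0, 1.1, -1.6]
finger_gap: 0.0389
```

Call:
{"method": "move_arm", "body": {
  "commands": [
    [[0, 0.54, -0.25], [0, 0, 0], -0.5],
    [[0, 0, 0], [0, 0, 0], -0.5],
    [[0, 0, 0], [0, 0, 0], -0.5]
  ]
}}

```text
clock: 11.8
tcp_pos: [0.4983, 0.178, 0.2231]
orientation: [-0.002, -0.08, 0.997, -0.0]
wrist_force: [-0.0, -0.4, -1.6]
finger_gap: 0.039
```

```bash
python3 -c "
from pic import *
shot('6',(295,110),(110,160))
f,K,T=load('scene6.npz')
cv2.imwrite('pics/z6.png',cv2.resize(f[125:215,310:390,::-1],None,fx=6,fy=6,interpolation=cv2.INTER_CUBIC))"
```

```text
[0.49907313 0.17713986 0.22416727] [ 0.52898094  0.47470769 -0.9903496 ] 11.9
```

View pics/z6.png

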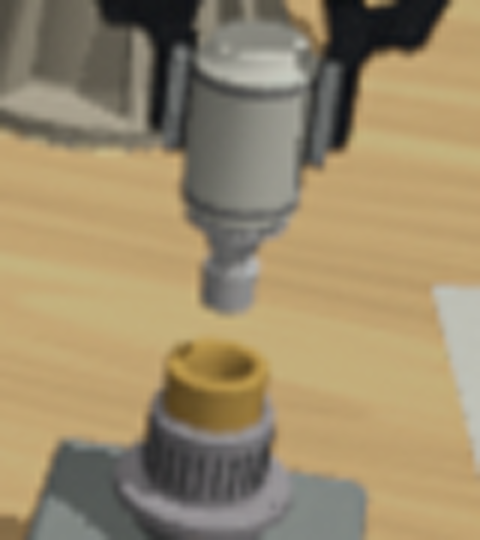

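View pics/g6.png

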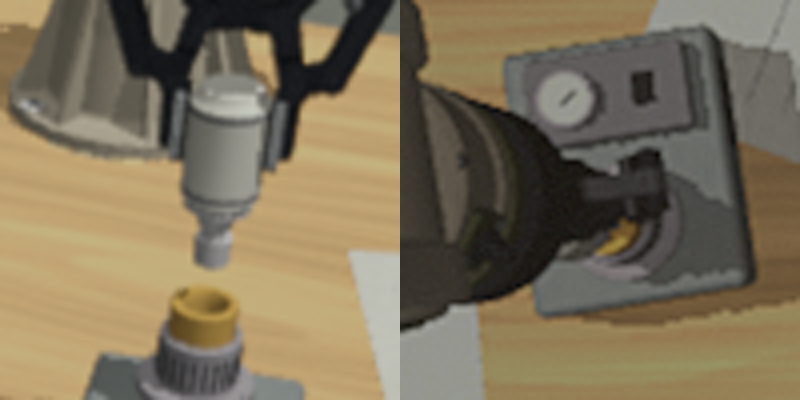

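```bash
python3 -c "
from h import *
f,K,T=load('scene6.npz')
for p in [(.4992,.1786,.1195),(.4992,.1786,.1466),(.4992,.178,.1466),(.4992,.1786,.16),(.4992,.1806,.1466),(.5012,.1786,.1466)]: print(p,proj(K,T,p))"
```

```text
(0.4992, 0.1786, 0.1195) [345.78258031 186.31399782]
(0.4992, 0.1786, 0.1466) [347.22365396 175.33863121]
(0.4992, 0.178, 0.1466) [346.9391308  175.27966027]
(0.4992, 0.1786, 0.16) [347.95685501 169.75449584]
(0.4992, 0.1806, 0.1466) [348.17329824 175.53545674]
(0.5012, 0.1786, 0.1466) [346.97935222 175.78099037]
```

Call:
{"method": "move_arm", "body": {
  "commands": [
    [[0, -0.025, -0.1], [0, 0, 0], -0.5],
    [[0, 0, -0.1], [0, 0, 0], -0.5],
    [[0, 0, -0.1], [0, 0, 0], -0.5],
    [[0, 0, -0.05], [0, 0, 0], -0.5],
    [[0, 0, 0], [0, 0, 0], -0.5]
  ]
}}

```text
clock: 12.4
tcp_pos: [0.4992, 0.1767, 0.2104]
orientation: [-0.0, -0.079, 0.997, 0.0]
wrist_force: [0.3, -0.0, -1.4]
finger_gap: 0.039
```

Call:
{"method": "move_arm", "body": {
  "commands": [
    [[0, 0, -0.05], [0, 0, 0], -0.5],
    [[0, 0, -0.05], [0, 0, 0], -0.5],
    [[0, 0, 0], [0, 0, 0], -0.5]
  ]
}}

```text
clock: 12.7
tcp_pos: [0.4993, 0.177, 0.2065]
orientation: [-0.0, -0.079, 0.997, 0.0]
wrist_force: [-0.4, 0.3, -1.5]
finger_gap: 0.0391
```

```bash
python3 -c "
from pic import *
shot('7',(295,110),(110,160))
f,K,T=load('scene7.npz')
cv2.imwrite('pics/z7.png',cv2.resize(f[135:205,320:375,::-1],None,fx=8,fy=8,interpolation=cv2.INTER_CUBIC))"
```

```text
[0.49948578 0.17706293 0.2068336 ] [-0.48346798 -0.197839   -2.32556755] 12.8
```

View pics/z7.png

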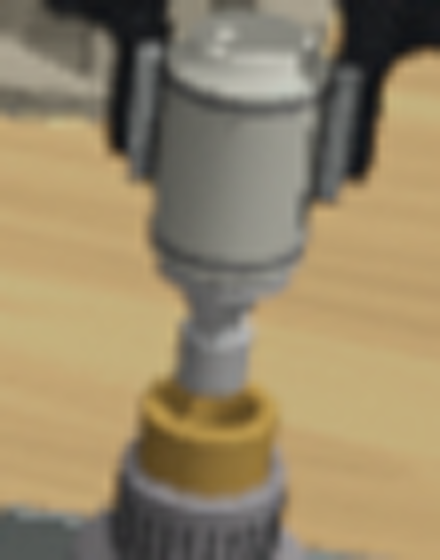

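Call:
{"method": "move_arm", "body": {
  "commands": [
    [[0, 0, -0.025], [0, 0, 0], -0.5],
    [[0, 0, -0.025], [0, 0, 0], -0.5],
    [[0, 0, 0], [0, 0, 0], -0.5]
  ]
}}

```text
clock: 13.1
tcp_pos: [0.4994, 0.177, 0.2047]
orientation: [-0.0, -0.079, 0.997, 0.0]
wrist_force: [0.1, -0.2, -2.0]
finger_gap: 0.0389
```

Call:
{"method": "move_arm", "body": {
  "commands": [
    [[0, 0, -0.025], [0, 0, 0], -0.5],
    [[0, 0, -0.025], [0, 0, 0], -0.5],
    [[0, 0, 0], [0, 0, 0], -0.5]
  ]
}}

```text
clock: 13.4
tcp_pos: [0.4994, 0.177, 0.2027]
orientation: [-0.0, -0.079, 0.997, 0.0]
wrist_force: [0.4, 0.4, -1.6]
finger_gap: 0.0388
```

Call:
{"method": "move_arm", "body": {
  "commands": [
    [[0, 0, -0.025], [0, 0, 0], -0.5],
    [[0, 0, -0.025], [0, 0, 0], -0.5],
    [[0, 0, 0], [0, 0, 0], -0.5]
  ]
}}

```text
clock: 13.7
tcp_pos: [0.4994, 0.177, 0.2006]
orientation: [-0.0, -0.079, 0.997, 0.0]
wrist_force: [0.1, 0.7, -1.6]
finger_gap: 0.0394
```

Call:
{"method": "move_arm", "body": {
  "commands": [
    [[0, 0, -0.025], [0, 0, 0], -0.5],
    [[0, 0, -0.025], [0, 0, 0], -0.5],
    [[0, 0, 0], [0, 0, 0], -0.5]
  ]
}}

```text
clock: 14.0
tcp_pos: [0.4994, 0.177, 0.1986]
orientation: [-0.0, -0.079, 0.997, 0.0]
wrist_force: [-0.4, 0.7, -1.3]
finger_gap: 0.039
```

Tip about z=0.121, no contact yet.

Call:
{"method": "move_arm", "body": {
  "commands": [
    [[0, 0, -0.025], [0, 0, 0], -0.5],
    [[0, 0, -0.025], [0, 0, 0], -0.5],
    [[0, 0, 0], [0, 0, 0], -0.5]
  ]
}}

```text
clock: 14.3
tcp_pos: [0.4994, 0.177, 0.1966]
orientation: [-0.0, -0.079, 0.997, 0.0]
wrist_force: [0.1, 0.2, -1.0]
finger_gap: 0.0395
```

Call:
{"method": "move_arm", "body": {
  "commands": [
    [[0, 0, -0.025], [0, 0, 0], -0.5],
    [[0, 0, -0.025], [0, 0, 0], -0.5],
    [[0, 0, 0], [0, 0, 0], -0.5]
  ]
}}

```text
clock: 14.6
tcp_pos: [0.4994, 0.177, 0.1946]
orientation: [-0.0, -0.079, 0.997, 0.0]
wrist_force: [0.7, -0.1, -1.5]
finger_gap: 0.039
```

Call:
{"method": "move_arm", "body": {
  "commands": [
    [[0, 0, -0.025], [0, 0, 0], -0.5],
    [[0, 0, -0.025], [0, 0, 0], -0.5],
    [[0, 0, 0], [0, 0, 0], -0.5]
  ]
}}

```text
clock: 14.9
tcp_pos: [0.4997, 0.1772, 0.1929]
orientation: [0.0, -0.079, 0.997, 0.0]
wrist_force: [0.3, 1.0, -1.0]
finger_gap: 0.0391
```

Call:
{"method": "move_arm", "body": {
  "commands": [
    [[0, 0, -0.025], [0, 0, 0], -0.5],
    [[0, 0, 0], [0, 0, 0], -0.5]
  ]
}}

```text
clock: 15.1
tcp_pos: [0.4997, 0.1773, 0.1918]
orientation: [0.0, -0.079, 0.997, 0.0]
wrist_force: [0.8, 1.8, -0.6]
finger_gap: 0.0393
```

Call:
{"method": "move_arm", "body": {
  "commands": [
    [[0, 0, -0.025], [0, 0, 0], -0.5],
    [[0, 0, 0], [0, 0, 0], -0.5]
  ]
}}

```text
clock: 15.3
tcp_pos: [0.4997, 0.1773, 0.1908]
orientation: [0.0, -0.079, 0.997, 0.0]
wrist_force: [0.6, 2.8, -0.6]
finger_gap: 0.0392
```

Call:
{"method": "move_arm", "body": {
  "commands": [
    [[0.01, 0.0175, 0], [0, 0, 0], -0.5],
    [[0, 0, 0], [0, 0, 0], -0.5]
  ]
}}

```text
clock: 15.5
tcp_pos: [0.4998, 0.1775, 0.1907]
orientation: [-0.0, -0.079, 0.997, -0.0]
wrist_force: [-0.4, 1.2, -1.8]
finger_gap: 0.0391
```

Call:
{"method": "move_arm", "body": {
  "commands": [
    [[0, 0, -0.025], [0, 0, 0], -0.5],
    [[0, 0, 0], [0, 0, 0], -0.5]
  ]
}}

```text
clock: 15.7
tcp_pos: [0.4998, 0.1776, 0.1896]
orientation: [-0.0, -0.079, 0.997, -0.0]
wrist_force: [-0.2, 1.4, -1.0]
finger_gap: 0.0391
```

Call:
{"method": "move_arm", "body": {
  "commands": [
    [[0, 0, -0.025], [0, 0, 0], -0.5],
    [[0, 0, 0], [0, 0, 0], -0.5]
  ]
}}

```text
clock: 15.9
tcp_pos: [0.4998, 0.1776, 0.1886]
orientation: [-0.0, -0.079, 0.997, -0.0]
wrist_force: [1.6, 0.4, -2.2]
finger_gap: 0.0393
```

Call:
{"method": "move_arm", "body": {
  "commands": [
    [[0, 0.0075, -0.025], [0, 0, 0], -0.5],
    [[0, 0, -0.025], [0, 0, 0], -0.5],
    [[0, 0, -0.025], [0, 0, 0], -0.5],
    [[0, 0, 0], [0, 0, 0], -0.5]
  ]
}}

```text
clock: 16.3
tcp_pos: [0.4997, 0.1779, 0.1856]
orientation: [-0.0, -0.079, 0.997, -0.0]
wrist_force: [-0.1, 0.4, -0.8]
finger_gap: 0.0392
```

Call:
{"method": "move_arm", "body": {
  "commands": [
    [[0, 0, -0.025], [0, 0, 0], -0.5],
    [[0, 0, -0.025], [0, 0, 0], -0.5],
    [[0, 0, -0.025], [0, 0, 0], -0.5],
    [[0, 0, 0], [0, 0, 0], -0.5]
  ]
}}

```text
clock: 16.7
tcp_pos: [0.4998, 0.1779, 0.1826]
orientation: [-0.0, -0.079, 0.997, 0.0]
wrist_force: [0.1, -0.6, -2.2]
finger_gap: 0.039
```

Call:
{"method": "move_arm", "body": {
  "commands": [
    [[0, 0, -0.025], [0, 0, 0], -0.5],
    [[0, 0, -0.025], [0, 0, 0], -0.5],
    [[0, 0, -0.025], [0, 0, 0], -0.5],
    [[0, 0, 0], [0, 0, 0], -0.5]
  ]
}}

```text
clock: 17.1
tcp_pos: [0.4998, 0.178, 0.1796]
orientation: [-0.0, -0.079, 0.997, 0.0]
wrist_force: [-0.4, 0.2, -1.6]
finger_gap: 0.0392
```

Call:
{"method": "move_arm", "body": {
  "commands": [
    [[0, 0, -0.025], [0, 0, 0], -0.5],
    [[0, 0, -0.025], [0, 0, 0], -0.5],
    [[0, 0, -0.025], [0, 0, 0], -0.5],
    [[0, 0, 0], [0, 0, 0], -0.5]
  ]
}}

```text
clock: 17.5
tcp_pos: [0.4998, 0.178, 0.1766]
orientation: [-0.0, -0.079, 0.997, 0.0]
wrist_force: [-0.2, 0.7, -1.5]
finger_gap: 0.0394
```

Call:
{"method": "move_arm", "body": {
  "commands": [
    [[0, 0, -0.025], [0, 0, 0], -0.5],
    [[0, 0, -0.025], [0, 0, 0], -0.5],
    [[0, 0, 0], [0, 0, 0], -0.5]
  ]
}}

```text
clock: 17.8
tcp_pos: [0.4998, 0.178, 0.1747]
orientation: [-0.0, -0.079, 0.997, 0.0]
wrist_force: [-0.9, -0.3, -1.7]
finger_gap: 0.0393
```

Call:
{"method": "move_arm", "body": {
  "commands": [
    [[0, 0, -0.025], [0, 0, 0], -0.5],
    [[0, 0, -0.025], [0, 0, 0], -0.5],
    [[0, 0, 0], [0, 0, 0], -0.5]
  ]
}}

```text
clock: 18.1
tcp_pos: [0.5, 0.178, 0.1729]
orientation: [0.0, -0.079, 0.997, 0.0]
wrist_force: [0.1, -0.1, -0.7]
finger_gap: 0.0391
```

Call:
{"method": "move_arm", "body": {
  "commands": [
    [[0, 0, -0.025], [0, 0, 0], -0.5],
    [[0, 0, -0.025], [0, 0, 0], -0.5],
    [[0, 0, 0], [0, 0, 0], -0.5]
  ]
}}

```text
clock: 18.4
tcp_pos: [0.5, 0.178, 0.1711]
orientation: [0.0, -0.079, 0.997, 0.0]
wrist_force: [-1.3, 0.4, 3.0]
finger_gap: 0.0391
```

Call:
{"method": "move_arm", "body": {
  "commands": [
    [[0, 0, -0.025], [0, 0, 0], -0.5],
    [[0, 0, 0], [0, 0, 0], -0.5]
  ]
}}

```text
clock: 18.6
tcp_pos: [0.4999, 0.178, 0.1699]
orientation: [0.0, -0.079, 0.997, 0.0]
wrist_force: [-0.7, -0.1, 2.0]
finger_gap: 0.039
```

Call:
{"method": "move_arm", "body": {
  "commands": [
    [[0, 0, -0.025], [0, 0, 0], -0.5],
    [[0, 0, 0], [0, 0, 0], -0.5]
  ]
}}

```text
clock: 18.8
tcp_pos: [0.4999, 0.1783, 0.1688]
orientation: [0.0, -0.079, 0.997, 0.0]
wrist_force: [-0.7, 1.8, 2.8]
finger_gap: 0.0394
```

Call:
{"method": "move_arm", "body": {
  "commands": [
    [[0, 0, -0.025], [0, 0, 0], -0.5],
    [[0, 0, 0], [0, 0, 0], -0.5]
  ]
}}

```text
clock: 19.0
tcp_pos: [0.5002, 0.1778, 0.1678]
orientation: [0.0, -0.079, 0.997, -0.0]
wrist_force: [0.3, -0.1, 2.3]
finger_gap: 0.0389
```

Call:
{"method": "move_arm", "body": {
  "commands": [
    [[0, 0, -0.0125], [0, 0, 0], -0.5],
    [[0, 0, 0], [0, 0, 0], -0.5]
  ]
}}

```text
clock: 19.2
tcp_pos: [0.5002, 0.1779, 0.1673]
orientation: [0.0, -0.079, 0.997, -0.0]
wrist_force: [0.6, -0.3, 2.8]
finger_gap: 0.0393
```

Call:
{"method": "move_arm", "body": {
  "commands": [
    [[0, 0, -0.0125], [0, 0, 0], -0.5],
    [[0, 0, 0], [0, 0, 0], -0.5]
  ]
}}

```text
clock: 19.4
tcp_pos: [0.5002, 0.1779, 0.1669]
orientation: [0.0, -0.079, 0.997, -0.0]
wrist_force: [0.6, -0.4, 2.9]
finger_gap: 0.039
```

Call:
{"method": "move_arm", "body": {
  "commands": [
    [[0, 0, -0.0125], [0, 0, 0], -0.5],
    [[0, 0, 0], [0, 0, 0], -0.5]
  ]
}}

```text
clock: 19.6
tcp_pos: [0.5002, 0.1779, 0.1664]
orientation: [0.0, -0.079, 0.997, -0.0]
wrist_force: [0.7, -2.2, 2.0]
finger_gap: 0.0394
```

Call:
{"method": "move_arm", "body": {
  "commands": [
    [[0, 0, -0.0125], [0, 0, 0], -0.5],
    [[0, 0, 0], [0, 0, 0], -0.5]
  ]
}}

```text
clock: 19.8
tcp_pos: [0.5002, 0.1779, 0.1662]
orientation: [0.0, -0.079, 0.997, -0.0]
wrist_force: [1.4, -1.0, 5.1]
finger_gap: 0.039
```

Call:
{"method": "move_arm", "body": {
  "commands": [
    [[0, 0, -0.0125], [0, 0, 0], -0.5],
    [[0, 0, 0], [0, 0, 0], -0.5]
  ]
}}

```text
clock: 20.0
tcp_pos: [0.5002, 0.1779, 0.1662]
orientation: [0.001, -0.079, 0.997, -0.0]
wrist_force: [-0.1, -1.8, 8.1]
finger_gap: 0.0395
```

```bash
python3 -c "
from pic import *
shot('8',(295,130),(110,160))"
```

```text
[0.5002461  0.17793408 0.16623296] [ 0.17648409 -1.4691319   7.15853976] 20.1
```

View pics/g8.png

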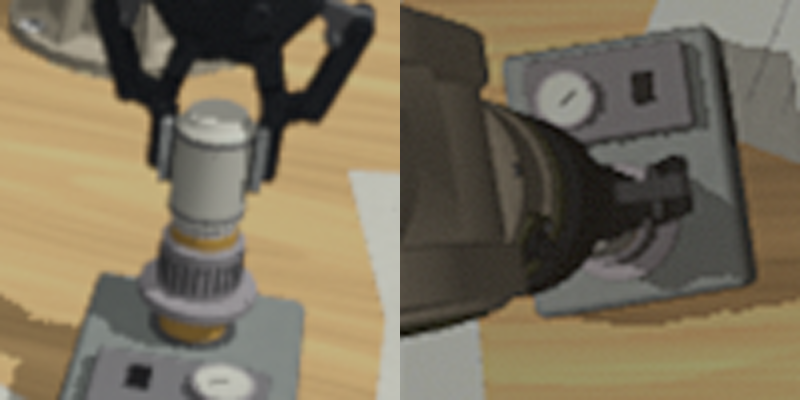

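The sleeve is up again: brass shows below the flange at (195,330) in the left crop. The collar is on the mouth. Let go.

Call:
{"method": "move_arm", "body": {
  "commands": [
    [[0, 0, 0.0125], [0, 0, 0], -0.5],
    [[0, 0, 0.0125], [0, 0, 0], 0],
    [[0, 0, 0], [0, 0, 0], 0.3],
    [[0, 0, 0], [0, 0, 0], 0.6],
    [[0, 0, 0], [0, 0, 0], 0.6]
  ]
}}

```text
clock: 20.6
tcp_pos: [0.4995, 0.178, 0.1659]
orientation: [-0.001, -0.079, 0.997, 0.0]
wrist_force: [0.3, 1.0, -0.4]
finger_gap: 0.0687
```

Call:
{"method": "move_arm", "body": {
  "commands": [
    [[0, 0, 0], [0, 0, 0], 0.6],
    [[0, 0, 0.2], [0, 0, 0], 0.6],
    [[0, 0, 0.6], [0, 0, 0], 0.6],
    [[0, 0, 0.7], [0, 0, 0], 0.6],
    [[0, 0, 0.7], [0, 0, 0], 0.6]
  ]
}}

```text
clock: 21.1
tcp_pos: [0.4997, 0.178, 0.2557]
orientation: [-0.0, -0.079, 0.997, 0.0]
wrist_force: [0.4, 0.5, 0.4]
finger_gap: 0.0683
```

Call:
{"method": "move_arm", "body": {
  "commands": [
    [[-0.3, 0.7, 0.5], [0, 0, 0], 0.6],
    [[-0.4, 0.8, 0], [0, 0, 0], 0.6],
    [[-0.5, 0.8, 0], [0, 0, 0], 0.6],
    [[-0.5, 0.8, 0], [0, 0, 0], 0.6],
    [[-0.4, 0.8, 0], [0, 0, 0], 0.6]
  ]
}}

```text
clock: 21.6
tcp_pos: [0.4148, 0.3351, 0.2752]
orientation: [0.0, -0.079, 0.997, 0.0]
wrist_force: [-0.3, 0.5, 0.0]
finger_gap: 0.0683
```

```bash
python3 -c "
from pic import *
shot('9',(295,130),(110,160))
f,_,_=load('scene9.npz');t,_,_=load('top9.npz');
cv2.imwrite('pics/full9.png',np.vstack([f,t])[:,:,::-1][::1,::1][:768][:, :] if 0 else cv2.resize(np.hstack([f,t])[:,:,::-1],(800,300)))"
```

```text
[0.41390277 0.33699236 0.27505899] [-0.09296161 -0.16843876 -0.36213042] 21.7
```

View pics/g9.png

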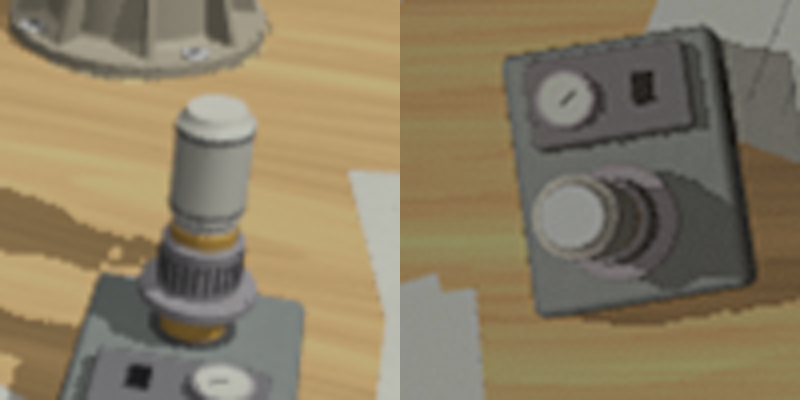

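View pics/full9.png

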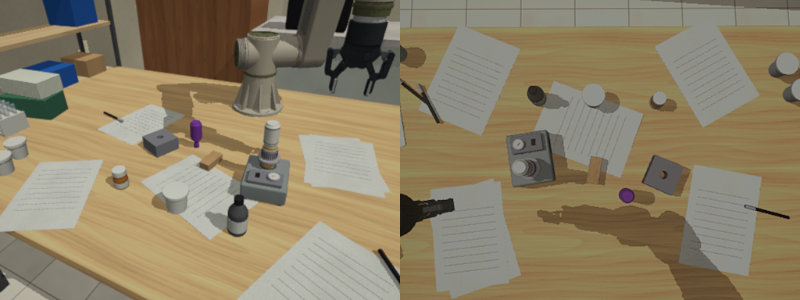

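The cartridge stands upright in the coupling, at (213,160) in the left crop. The sleeve is up, nothing else has moved, and the arm is clear.

```bash
python3 -c "
from workcell import job; print(job.hand_in())"
```

```text
the job is handed in; nothing more can be done
None
```

The white cartridge is plugged into the coupling with the sleeve sprung up over it. I handed the job in at about 22 s of the 67 s allowed.

- **Sleeve:** I pressed the flange down with both fingertips, feeling it start at about 4 N. I pushed it roughly 12–13 mm, with at most 8.4 N read at the steps. I stopped before its end stop, and a picture after release showed it staying back.
- **Cartridge:** I took it from the holder and lowered it in 1 mm steps. A sideways force of about 3 N in the funnel had me shift it under 1 mm. It met the spring at about 27 mm deep, by my estimate of the mouth's height. At home the reading was about 8 N and the arm stopped moving down.
- **Last checks:** The pictures after letting go show the cartridge upright, the sleeve up and the arm clear. The cup, bottle, jar, slide box and purple look-alike are standing where they were. I did not tug on the cartridge to test the lock.
- **What disagreed:** My two estimates of the coupling's position across the desk differed by about 2 mm. The 1 mm sideways correction I took from a picture before insertion turned out too large, and feel put it right. Some sleeve forces read 3–6 N, slightly under the stated 6–12 N.

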